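# Set the focus of the engraver head and lock it with the cam lever

## Task

Set the focus of the small engraver: gently push its focus tube down until the nozzle rests on the wooden gauge that lies under it, then flip the cam lever over centre until it is fully closed, so that the tube is clamped. Then draw the gauge out from under the nozzle by its handle and leave it lying flat on the plywood blank, clear of the nozzle; do not press hard on anything and leave the loose things on the bed where they are.

Things in the scene. Friction and masses are not known exactly. Their poses are not given: they have to be found in the camera images.
- engraver: open-frame engraver fixed to the table. Origin on the table plane straight below the axis of the focus tube; x points from the tube to the gantry, y along the gantry, z up. The grey clamp housing (50 by 56 mm, z 95 to 140 mm) is round the tube. The gantry beam is at x +97 to +117, top 140 mm (motor 150 mm). Pushed with more than 30 N anywhere, tube and lever included, its belts slip.
- bed (a point): centre of the flat bed: a point on the top face of the plywood blank, 24 mm above the table, below the tube's axis. The blank reaches from x -120 to +140 and 200 mm to either side in y (engraver frame); round the bed run rails 40 mm high, inner faces at y +-228, x -130 and +170.
- focus_tube: upright aluminium tube, 28 mm diameter, 0.37 kg, sliding up and down in the clamp housing; origin at the centre of its flat rubber top cap (black, 38 mm diameter, yields 1 mm per 8 N), z up. It starts raised, the nozzle 10 to 55 mm clear of the gauge. Loose, it takes 1 to 4 N of push to slide down, stays where it is left, and once on the gauge rests on it by its weight. Clamped, it does not slide.
- tube_foot (a point): lower end of the bare tube on its axis, 95 mm below the top of the cap. A brass nozzle with a flat end 12 mm wide is screwed into it to an unknown depth: its end lies anywhere from 110 to 136 mm below the top of the cap, so how far the tube must come down has to be felt. The lens seat is delicate: nozzle and gauge must never be pressed together with more than 15 N.
- cam_lever (a joint): angle of the cam lever in rad: 0 wide open, 1.92 fully closed on its stop; starts at 0 to 0.3. It swings level about an upright pivot, clockwise seen from above as it closes. Free up to about 0.5, then a spring resists with up to about 10 N at the tip, most near 1.0, none at about 1.55 (dead centre); from about 1.65 it snaps shut by itself and stays.
- lever_pivot (a point): pivot axis of the lever at its mid height, 122 mm above the table, at x -40, y -30 mm in the engraver's frame. In that frame the lever points from the pivot at 200 degrees (anticlockwise from x, seen from above) at joint 0, so mainly away from the gantry, and at 90 degrees (along +y, across the front of the housing) when closed.
- lever_tip (a point): middle of the lever's rounded end (16 mm diameter), 85 mm from the pivot, mid height. The lever is a plain aluminium bar 10 mm thick and 20 mm high (112 to 132 mm above the table).
- gauge: loose wooden focus gauge lying on the blank, its strip between blank and nozzle: 15 mm thick, 24 mm wide. Origin on the underside at the spot under the nozzle, 14 mm from the nose's end (the nose points to its own +y); the strip runs along its own -y to a raised handle. z up. About 60 g.
- gauge_handle (a point): middle of the gauge's handle block, 105 mm from the gauge's origin along its own -y and 22 mm above the blank; the block is 18 mm wide (across, gauge x), 32 mm long (gauge y), and its top is 34 mm above the blank.
- weight: bystander on the bed: steel hold-down weight, 40 by 60 by 22 mm with a small knob, origin at the centre of its underside
- discs: bystander on the bed: round wooden cut-out, 48 mm diameter, 12 mm thick, origin at the centre of its underside
- tag: bystander on the bed: dark wooden tag 45 by 30 by 5 mm, origin at the centre of its underside
Not all that is in view belongs to the job. There is more than one size of the gauge; the job needs the largest.

How it is judged:
By the outcome, as a careful person would: the job done as asked, in the order asked, and still so for the second after the job is handed in, with the robot touching nothing.
It also fails if it takes over 69 s, if anything falls off the work surface, if the arm or the gripper's body presses on something with over 40 N, if the wrist force passes 120 N, or if a joint passes its speed limit or range.

## Robot

A 6-joint arm with a two-finger parallel gripper is mounted at the origin on the work surface. World frame = base frame: x ahead of the robot, y to its left, z up, the work surface at z = 0. Lengths are in m, angles in rad, forces in N, time in s.
With the tool pointing down it reaches from about 0.225 to 0.875 m from the base axis. Payload 3.4 kg.
Tool frame: the origin (TCP) lies at the very end of the fingers, on their centre line; the grasp point (between the pads) lies 19 mm behind it; z points along the fingers, y is the line along which they close (so a half turn about z gives the same grasp; the last joint's range is limited). The gripper opens to 85 mm and grips with 20 to 120 N. Pads are 22 mm wide; open, the fingers measure 114 mm over their backs; the gripper's body (76 mm by 85 mm) begins 54 mm behind the grasp point. The pads swing forward as they close: fully open they stand 13 mm farther back than shut.
Start: joints at [-1.464, 0.276, 1.505, -0, 1.361, -0.121], TCP at [0.13, -0.56, 0.231] pointing down, gripper open.
Joint ranges: [-2.89, 2.89], [-0.75, 2.08], [0.22, 2.7], [-1.18, 4.32], [0.11, 2.71], [-2.7, 2.7]. Speed limits (rad/s): [2.57, 2.57, 3.14, 3.14, 3.14, 3.14].

## Interface

Orientations are given as a unit quaternion [w, x, y, z].
In Python, from rig import get_state, optics, sign_off gives the robot as it stands.
- The arm moves only by the tool send_rows, never from a script. Its argument "increments" is a list of rows, each an object with "gripper": the gripper's target within -1 to 1 (shut at 1, half-way at 0, fully open at -1); "linear": the shift along the world's x, y, z in m, a list of three; "delta_rot": the turn, a rotation vector about the world's x, y, z in rad, a list of three. In form: [{"gripper": gripper, "linear": [dx, dy, dz], "delta_rot": [rx, ry, rz]}, ...]. A call has 1 to 8 rows; each row is the pose to reach, as a shift and turn from the pose commanded when the call began; what a row does not reach only later rows make up. A row lasts 1/10 s, in which the tool goes at most 50 mm and 8.59 degrees, less where a joint would pass 70% of its speed; a pose out of reach is approached as far as the arm can. A call with a gripper value outside its range is refused whole. The fingers move at their own pace and stop on an object; "newtons" is the grip in N (left out, the last holds). Time passes only in rows, so rows that repeat a pose let the fingers close. It gives the time, the measured TCP pose, the force, the opening and the grip force at its end, in the units of the state.
- get_state(): the state, without advancing time (a new reading comes with each control period).
- optics.get_image(name): name is "scene" or "top"; returns a dict with "pixels" (480x640x3 uint8, blue, green, red), "K" (3x3 intrinsics, pixels), "rvec" (rotation vector, rad) and "tvec" (3), from world to camera coordinates, as OpenCV has them. Camera axes: x right, y down, z forward; pixel columns grow to the right and rows downward; lengths in m; the calibration is good to about 2 mm. A picture is of the moment at which its call begins. There is no depth.
- sign_off(): hands the job in; it is judged then, once.
The state is a dict: "clock": time; "qpos": joint angles; "qd": joint speeds; "effort": joint torques, N m; "position": TCP position; "ee_rot": TCP orientation; "contact_force": force on the tool from outside, world axes, zero at the start; "moment": the same for the moment, N m; "width": finger opening in m; "gripper_force": force on a finger pad.
Only numpy, scipy, OpenCV 4.12 (cv2) and the standard library are available. Lean on these libraries where they do the work, as an engineer would, in place of code of your own. Each camera call takes 0.05 s, during which the arm holds its last target. There are 200 camera calls.

## Working session

There is one attempt and no reset: what is moved stays moved. The work goes in short steps, Python scripts to look and compute and a tool call to move; the robot and the scene stay as the last step left them, time stands still between calls to the robot, and variables do not carry over. Pictures are saved under pics/ and viewed, at most 10 in all, crops included, and the job is handed in when it is done.

Besides the shell and the picture viewer there is one more tool, called after "Emit:" by a JSON object that holds its "op" and its "data", one argument or row to a line. send_rows: Moves the arm, as the interface text tells. Its arguments: {"type":"object","properties":{"increments":{"type":"array"},"newtons":{"type":"number"}},"required":["increments"]}

```bash
mkdir -p pics; cat > h.py <<'E'
import numpy as np, cv2
from rig import get_state, optics, sign_off
def grab(n,save=None):
    d=optics.get_image(n)
    if save: cv2.imwrite('pics/'+save,d['pixels'])
    return d
def ray(d,uv):
    R=cv2.Rodrigues(np.array(d['rvec'],float))[0]; t=np.array(d['tvec'],float).reshape(3)
    p=cv2.undistortPoints(np.array(uv,float).reshape(-1,1,2),np.array(d['K'],float),None).reshape(-1,2)
    return -R.T@t, np.c_[p,np.ones(len(p))]@R
def onz(d,uv,z):
    c,v=ray(d,uv); return c+v*((z-c[2])/v[:,2])[:,None]
def proj(d,P):
    return cv2.projectPoints(np.array(P,float).reshape(-1,1,3),np.array(d['rvec'],float),np.array(d['tvec'],float),np.array(d['K'],float),None)[0].reshape(-1,2)
E
python3 - <<'E'
from h import *
for n in('scene','top'):
    d=grab(n,n+'1.png'); print(n,ray(d,[[320,240]]))
s=get_state(); print(s)
E
```

```text
scene (array([ 1.29017905, -0.32530534,  1.36483749]), array([[-0.47255398,  0.24628524, -0.84619959]]))
top (array([0.46692347, 0.01807214, 1.34689955]), array([[ 0.08774926,  0.01115453, -0.99608176]]))
{'clock': 0.1, 'qpos': array([-1.46399059e+00,  2.76523021e-01,  1.50602618e+00,  3.24347516e-05,
        1.36069317e+00, -1.20995085e-01]), 'qd': array([ 0.00080777, -0.00102463, -0.00227796,  0.0010443 ,  0.00125899,
        0.00122841]), 'effort': array([ 1.59054842e-03, -4.17699158e+01, -2.46404779e+01, -1.67444505e-04,
        5.76194157e-03,  1.33802702e-07]), 'position': array([ 0.12981314, -0.55966511,  0.23052336]), 'ee_rot': array([-8.24723366e-04,  9.93520406e-01,  1.13650879e-01,  2.17095932e-05]), 'contact_force': array([ 0.23144982,  0.28200301, -0.69141914]), 'moment': array([ 0.01302636, -0.04248515,  0.02731909]), 'gripper_force': 0.0, 'width': 0.08562614626426283}
```

View pics/scene1.png

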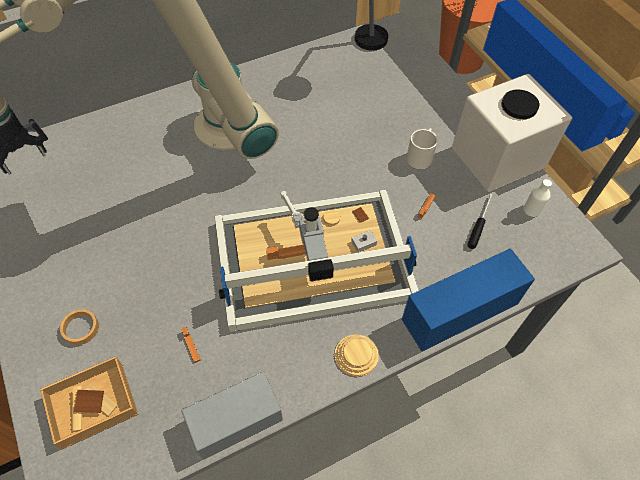

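View pics/top1.png

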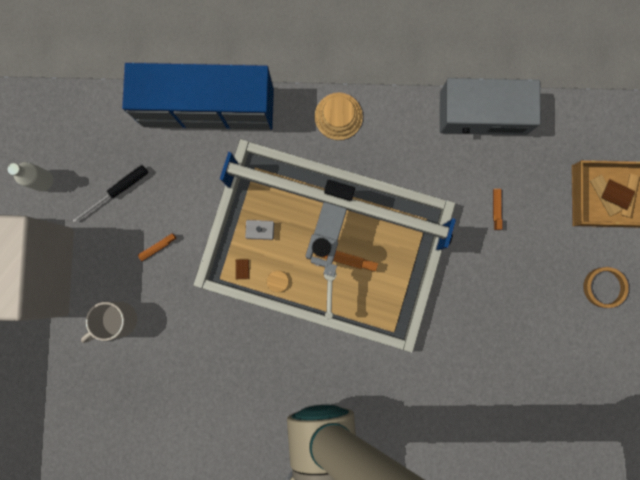

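The scene view shows the engraver around (315,250). In the top view its cap is at about (321,247), the lever runs from (331,270) to (329,317), and the gauge handle is near (365,264). I'll zoom in on both.

```bash
python3 - <<'E'
from h import *
t=cv2.imread('pics/top1.png')[130:360,190:470]; s=cv2.imread('pics/scene1.png')[180:335,205:425]
cv2.imwrite('pics/c1.png',cv2.resize(t,None,fx=2.6,fy=2.6,interpolation=cv2.INTER_CUBIC))
cv2.imwrite('pics/c2.png',cv2.resize(s,None,fx=3.6,fy=3.6,interpolation=cv2.INTER_CUBIC))
E
```

```text
(no output)
```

View pics/c1.png

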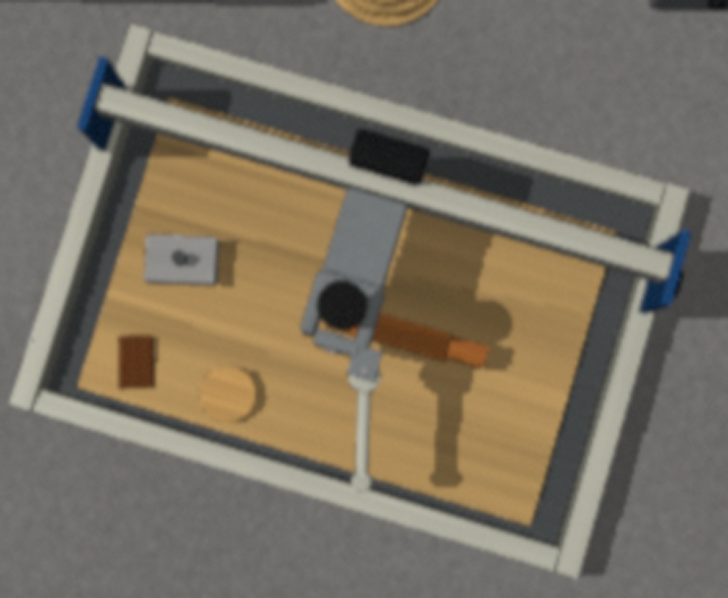

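View pics/c2.png

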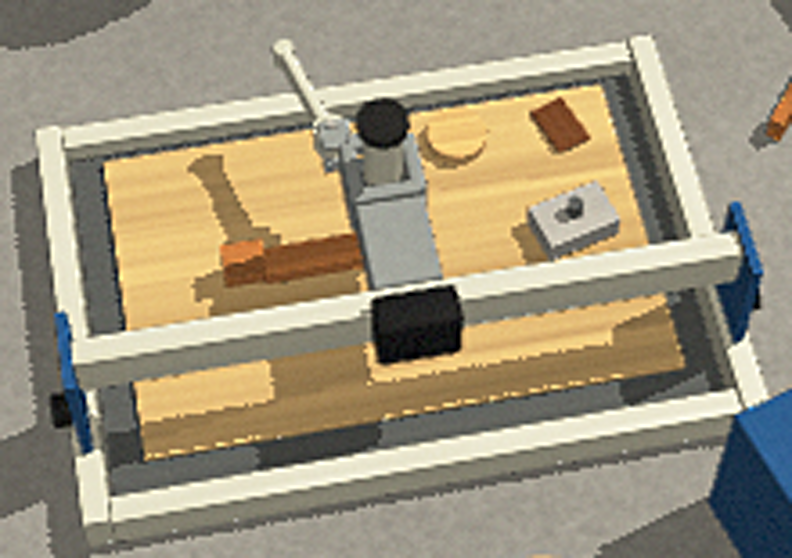

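The crops show the cap at top (321,247) / scene (311,214) and the lever tip at top (329,316) / scene (284,193). The gauge handle is at c1 (468,353), pointing to world -y. Next I'll triangulate these.

```bash
cat >> h.py <<'E'
def tri(d1,p1,d2,p2):
    c1,v1=ray(d1,[p1]); c2,v2=ray(d2,[p2]); v1=v1[0]/np.linalg.norm(v1); v2=v2[0]/np.linalg.norm(v2)
    a=np.linalg.lstsq(np.c_[v1,-v2],c2-c1,rcond=None)[0]
    A=c1+a[0]*v1; B=c2+a[1]*v2; return (A+B)/2, np.linalg.norm(A-B)
E
python3 - <<'E'
from h import *
np.set_printoptions(precision=4,suppress=True)
T=grab('top');S=grab('scene')
def dark(d,c,r=14,th=45):
    g=d['pixels'].max(2); m=np.zeros_like(g); x,y=map(int,c); m[y-r:y+r,x-r:x+r]=(g[y-r:y+r,x-r:x+r]<th)*255
    n,l,st,ce=cv2.connectedComponentsWithStats(m); i=1+np.argmax(st[1:,4]); print(st[i],ce[i]); return ce[i]
a=dark(T,(321,247));b=dark(S,(311,214),12)
print('cap',*tri(T,a,S,b))
f=lambda p:np.array(p)/2.6+[190,130]; g=lambda p:np.array(p)/3.6+[205,180]
print('tip',*tri(T,f([361,482]),S,g([284,48])))
print('knob/pivot',*tri(T,f([365,363]),S,g([330,132])))
C=onz(T,[f(p) for p in([140,28],[688,190],[578,577],[12,405])],.04); print('corners',C)
for i,j in((0,1),(3,2)):
    e=C[j]-C[i]; print(np.degrees(np.arctan2(e[1],e[0])),np.linalg.norm(e))
for i,j in((3,0),(2,1)):
    e=C[j]-C[i]; print(np.degrees(np.arctan2(e[1],e[0])),np.linalg.norm(e))
# gauge orange
hsv=cv2.cvtColor(T['pixels'],cv2.COLOR_BGR2HSV)
m=((hsv[...,0]<13)&(hsv[...,1]>150)&(hsv[...,2]>60)).astype(np.uint8)*255
n,l,st,ce=cv2.connectedComponentsWithStats(m)
for i in range(1,n):
    if st[i,4]>40: print(st[i],ce[i],cv2.minAreaRect(np.argwhere(l==i)[:,::-1].astype(np.float32)))
print('handle top',onz(T,[f(p) for p in([451,341],[488,346],[483,367],[447,361],[468,353])],.058))
print('strip left corners z39',onz(T,[f(p) for p in([380,318],[450,340],[446,361],[376,340])],.039))
E
```

```text
[313 239  18  17 249] [321.4177 246.996 ]
[304 208  14  13  95] [310.5263 214.0526]
cap [0.5556 0.0287 0.1907] 0.0015431715937033318
tip [0.4232 0.0121 0.1274] 0.004213310102473661
knob/pivot [0.5142 0.0094 0.1377] 0.0002817119143737129
corners [[ 0.7989  0.2069  0.04  ]
 [ 0.6702 -0.26    0.04  ]
 [ 0.3458 -0.1711  0.04  ]
 [ 0.4758  0.3027  0.04  ]]
-105.4151941213648 0.4843984082325502
-105.34892895770108 0.49135587627313404
-16.50950546194765 0.3369918707595308
-15.326411544962694 0.3363625365244962
[603 181  30  27 395] [617.8937 194.4051] ((617.9853515625, 194.03170776367188), (27.23878288269043, 18.368717193603516), 24.775142669677734)
[237 260  12  18 182] [242.0275 268.5495] ((242.5, 268.5), (11.0, 17.0), 0.0)
handle top [[ 0.5371 -0.0618  0.058 ]
 [ 0.5337 -0.0924  0.058 ]
 [ 0.5163 -0.0885  0.058 ]
 [ 0.5206 -0.0588  0.058 ]
 [ 0.5276 -0.076   0.058 ]]
strip left corners z39 [[ 0.556  -0.0031  0.039 ]
 [ 0.539  -0.0621  0.039 ]
 [ 0.5213 -0.0591  0.039 ]
 [ 0.5375 -0.0002  0.039 ]]
```

Emit:
{"op": "send_rows", "data": {
  "increments": [
    {"gripper": 1,"linear": [0.028,0.039,0],"delta_rot": [0,0,0.145]},
    {"gripper": 1,"linear": [0.056,0.078,0],"delta_rot": [0,0,0.29]},
    {"gripper": 1,"linear": [0.084,0.117,0],"delta_rot": [0,0,0.435]},
    {"gripper": 1,"linear": [0.112,0.156,0],"delta_rot": [0,0,0.58]},
    {"gripper": 1,"linear": [0.14,0.195,0],"delta_rot": [0,0,0.725]},
    {"gripper": 1,"linear": [0.168,0.234,0],"delta_rot": [0,0,0.87]},
    {"gripper": 1,"linear": [0.196,0.273,0],"delta_rot": [0,0,1.015]},
    {"gripper": 1,"linear": [0.224,0.312,0],"delta_rot": [0,0,1.16]}
  ],
  "newtons": 40
}}

```text
clock: 1.0
position: [0.3545, -0.2464, 0.2314]
ee_rot: [0.0, 0.767, 0.642, 0.0]
contact_force: [0.7, -0.9, 0.6]
width: -0.0
gripper_force: 0.0
```

Emit:
{"op": "send_rows", "data": {
  "increments": [
    {"gripper": 1,"linear": [0.028,0.039,0],"delta_rot": [0,0,0.08]},
    {"gripper": 1,"linear": [0.056,0.078,0],"delta_rot": [0,0,0.16]},
    {"gripper": 1,"linear": [0.084,0.117,0],"delta_rot": [0,0,0.16]},
    {"gripper": 1,"linear": [0.112,0.156,0],"delta_rot": [0,0,0.16]},
    {"gripper": 1,"linear": [0.14,0.195,0],"delta_rot": [0,0,0.16]},
    {"gripper": 1,"linear": [0.168,0.234,0],"delta_rot": [0,0,0.16]},
    {"gripper": 1,"linear": [0.201,0.277,-0.01],"delta_rot": [0,0,0.16]},
    {"gripper": 1,"linear": [0.201,0.277,-0.02],"delta_rot": [0,0,0.16]}
  ]
}}

```text
clock: 1.8
position: [0.5582, 0.0332, 0.211]
ee_rot: [0.0, 0.714, 0.701, 0.002]
contact_force: [-0.4, -0.6, 0.6]
width: -0.0
gripper_force: 0.0
```

Emit:
{"op": "send_rows", "data": {
  "increments": [
    {"gripper": 1,"linear": [0,0,-0.004],"delta_rot": [0,0,0]},
    {"gripper": 1,"linear": [0,0,-0.008],"delta_rot": [0,0,0]},
    {"gripper": 1,"linear": [0,0,-0.012],"delta_rot": [0,0,0]},
    {"gripper": 1,"linear": [0,0,-0.016],"delta_rot": [0,0,0]},
    {"gripper": 1,"linear": [0,0,-0.019],"delta_rot": [0,0,0]},
    {"gripper": 1,"linear": [0,0,-0.022],"delta_rot": [0,0,0]},
    {"gripper": 1,"linear": [0,0,-0.022],"delta_rot": [0,0,0]}
  ]
}}

```text
clock: 2.5
position: [0.5547, 0.0284, 0.1892]
ee_rot: [0.0, 0.715, 0.699, 0.0]
contact_force: [-0.4, -0.1, -0.3]
width: 0.0
gripper_force: 0.1
```

```bash
python3 - <<'E'
from h import *
s=get_state(); print(s['position'],s['contact_force'])
t=grab('top')['pixels'][200:330,270:420]; s=grab('scene')['pixels'][160:270,240:370]
a=cv2.resize(t,(390,338),interpolation=cv2.INTER_CUBIC);b=cv2.resize(s,(390,338),interpolation=cv2.INTER_CUBIC)
cv2.imwrite('pics/p1.png',np.hstack([a,b]))
E
```

```text
[0.55470461 0.02837555 0.1892106 ] [-0.40128316 -0.14747642 -0.29718253]
```

View pics/p1.png

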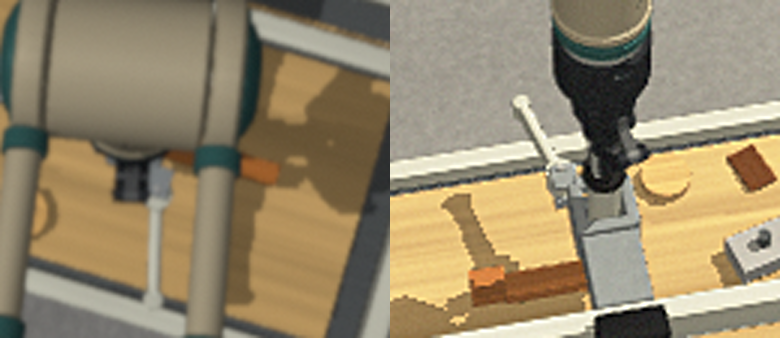

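The scene half of p1 shows the closed fingertips just above the cap at about (605,170), with no contact yet. I'll descend gently.

Emit:
{"op": "send_rows", "data": {
  "increments": [
    {"gripper": 1,"linear": [0,0,-0.002],"delta_rot": [0,0,0]},
    {"gripper": 1,"linear": [0,0,-0.004],"delta_rot": [0,0,0]},
    {"gripper": 1,"linear": [0,0,-0.004],"delta_rot": [0,0,0]}
  ]
}}

```text
clock: 2.9
position: [0.555, 0.0289, 0.1852]
ee_rot: [0.0, 0.715, 0.699, 0.0]
contact_force: [0.0, -0.6, -0.1]
width: -0.0001
gripper_force: 0.3
```

Emit:
{"op": "send_rows", "data": {
  "increments": [
    {"gripper": 1,"linear": [0,0,-0.002],"delta_rot": [0,0,0]},
    {"gripper": 1,"linear": [0,0,-0.004],"delta_rot": [0,0,0]},
    {"gripper": 1,"linear": [0,0,-0.004],"delta_rot": [0,0,0]}
  ]
}}

```text
clock: 3.2
position: [0.555, 0.0289, 0.181]
ee_rot: [0.0, 0.715, 0.699, 0.0]
contact_force: [0.9, 0.4, -0.3]
width: -0.0002
gripper_force: 0.2
```

```bash
python3 - <<'E'
from h import *
o=cv2.imread('pics/scene1.png'); n=grab('scene','s2.png')['pixels']
for im in(o,n): print(im[200:240,311].max(1))
S=grab('scene'); print(proj(S,[[.555,.0289,z] for z in(.19,.18,.17)]))
E
```

```text
[159 146 241 233 231 237 255  70  31  43  43  45  45  42  42  43  46  46
  39  34  25  77 139 137 129 132 132 135 132 129 134 150 165 174 153  71
 173 166 171 167]
[ 29  28  34  33  28  35  30  36  30  31  26  26  29  19  22  30  24  28
  28  29  26  27  44  23  51 149 138 134 136 131 130 155 170 176 160  74
 179 176 166 172]
[[310.19765601 214.03207571]
 [310.21327917 216.31227213]
 [310.22871956 218.5657932 ]]
```

Emit:
{"op": "send_rows", "data": {
  "increments": [
    {"gripper": 1,"linear": [0,0,-0.001],"delta_rot": [0,0,0]},
    {"gripper": 1,"linear": [0,0,-0.0015],"delta_rot": [0,0,0]},
    {"gripper": 1,"linear": [0,0,-0.0015],"delta_rot": [0,0,0]}
  ]
}}

```text
clock: 3.6
position: [0.5547, 0.0289, 0.1798]
ee_rot: [-0.0, 0.715, 0.699, -0.0]
contact_force: [0.3, 1.1, 1.2]
width: 0.0
gripper_force: 0.5
```

Emit:
{"op": "send_rows", "data": {
  "increments": [
    {"gripper": 1,"linear": [0,0,-0.0013],"delta_rot": [0,0,0]},
    {"gripper": 1,"linear": [0,0,-0.0013],"delta_rot": [0,0,0]}
  ]
}}

```text
clock: 3.8
position: [0.5547, 0.0289, 0.1784]
ee_rot: [-0.0, 0.715, 0.699, -0.0]
contact_force: [0.2, 0.0, 1.8]
width: -0.0001
gripper_force: 0.5
```

Emit:
{"op": "send_rows", "data": {
  "increments": [
    {"gripper": 1,"linear": [0,0,-0.0013],"delta_rot": [0,0,0]},
    {"gripper": 1,"linear": [0,0,-0.0013],"delta_rot": [0,0,0]}
  ]
}}

```text
clock: 4.0
position: [0.5548, 0.0289, 0.177]
ee_rot: [-0.0, 0.715, 0.699, -0.0]
contact_force: [-0.2, 1.0, 1.6]
width: -0.0002
gripper_force: 0.5
```

```bash
python3 - <<'E'
from h import *
o=cv2.imread('pics/scene1.png'); s=cv2.imread('pics/s2.png'); n=grab('scene','s3.png')['pixels']
for im in(o,s,n): print(im[212:230,300:321].max(2),'\n')
E
```

```text
[[121  92  90  82  45  45  45  41  49  45  51  45  49  37  50  47  39  33
  152 255 255]
 [171 183 116  90  45  40  42  42  51  42  48  42  50  45  46  48  43  34
  138 252 242]
 [168 214 252 169  57  38  46  43  38  49  46  42  40  45  43  53  46  33
   61 245 241]
 [170 167 255 173  49  39  44  47  49  34  41  43  48  48  50  44  46  33
   59 239 238]
 [171 170 175 255 114  27  40  45  40  45  46  46  43  46  45  44  42  21
  207 253 248]
 [173 137 181 178  81  18  36  46  49  43  42  46  38  43  45  45  32  10
  169 172 245]
 [171 135 163 173 146  57  13  32  37  45  45  39  44  51  31  29  13  79
  161 171 193]
 [156 105 174 177 180 142  45  18  15  26  30  34  36  27   6  12  71 169
  170 167 213]
 [167 165 172 160 158 132 104  55  28  16  17  25  12  30  46  64 143 164
  164 166 189]
 [153 163 166 134  82  74 116 133 143 113  87  77  75 133 136 154 138 144
  161 170 175]
 [150 166 174 190 105  92 107 122 131 139 137 139 141 132 141 146 133 121
  155 168 172]
 [137 167 167 178 226 184 123 117 126 132 130 137 126 136 135 146 136 108
  159 166 168]
 [124 175 109  89  86  90 110 12
[... 3012 characters left out ...]
3 207 104  26  22  27  33  24  22  19  52  52  45  45  19  37
  169 173 180]
 [146 114  97  91 229 132  38  13  14  30  41  43  39  48  17  20  67 119
  169 168 172]
 [101 105 104 105 100 106  97  63  24  22  15  19  20  14  15  78 145 106
  165 166 174]
 [101 111 104 109  96  94 121 138 114  88  60  50  80  77 142 163 150  75
  156 167 169]
 [ 86 108 110 108  99 115 115 128 138 142 147 148 146 134 142 154 148  73
  129 171 170]
 [ 75 104 108 107  95 105 115 126 135 134 137 135 138 132 137 152 143  73
  112 169 173]
 [ 67  99 109 103 104  71 107 121 127 131 133 137 134 133 139 157 118  67
   99 167 173]
 [ 74 101 109 110 106 137 118 128 130 136 131 136 134 131 137 153 101  65
   64 150 173]]
```

Emit:
{"op": "send_rows", "data": {
  "increments": [
    {"gripper": 1,"linear": [0,0,-0.0013],"delta_rot": [0,0,0]},
    {"gripper": 1,"linear": [0,0,-0.0013],"delta_rot": [0,0,0]}
  ]
}}

```text
clock: 4.25
position: [0.5548, 0.0289, 0.1758]
ee_rot: [-0.0, 0.715, 0.699, 0.0]
contact_force: [-0.0, 0.4, 1.4]
width: -0.0002
gripper_force: 0.5
```

Emit:
{"op": "send_rows", "data": {
  "increments": [
    {"gripper": 1,"linear": [0,0,-0.0013],"delta_rot": [0,0,0]},
    {"gripper": 1,"linear": [0,0,-0.0013],"delta_rot": [0,0,0]}
  ]
}}

```text
clock: 4.45
position: [0.5549, 0.0288, 0.1745]
ee_rot: [0.0, 0.715, 0.699, 0.0]
contact_force: [0.8, 1.1, 1.0]
width: -0.0003
gripper_force: 0.5
```

Emit:
{"op": "send_rows", "data": {
  "increments": [
    {"gripper": 1,"linear": [0,0,-0.0013],"delta_rot": [0,0,0]},
    {"gripper": 1,"linear": [0,0,-0.0013],"delta_rot": [0,0,0]}
  ]
}}

```text
clock: 4.65
position: [0.5548, 0.0288, 0.1732]
ee_rot: [-0.0, 0.715, 0.699, 0.0]
contact_force: [-0.2, 0.2, 0.3]
width: -0.0001
gripper_force: 0.5
```

Emit:
{"op": "send_rows", "data": {
  "increments": [
    {"gripper": 1,"linear": [0,0,-0.0013],"delta_rot": [0,0,0]},
    {"gripper": 1,"linear": [0,0,-0.0013],"delta_rot": [0,0,0]}
  ]
}}

```text
clock: 4.85
position: [0.5549, 0.0288, 0.1719]
ee_rot: [0.0, 0.715, 0.699, 0.0]
contact_force: [0.6, -0.2, -0.3]
width: 0.0003
gripper_force: 0.5
```

Emit:
{"op": "send_rows", "data": {
  "increments": [
    {"gripper": 1,"linear": [0,0,-0.0013],"delta_rot": [0,0,0]},
    {"gripper": 1,"linear": [0,0,-0.0013],"delta_rot": [0,0,0]}
  ]
}}

```text
clock: 5.05
position: [0.5549, 0.0288, 0.1706]
ee_rot: [0.0, 0.715, 0.699, 0.0]
contact_force: [0.5, 0.5, 1.3]
width: 0.0001
gripper_force: 0.5
```

Emit:
{"op": "send_rows", "data": {
  "increments": [
    {"gripper": 1,"linear": [0,0,-0.0013],"delta_rot": [0,0,0]},
    {"gripper": 1,"linear": [0,0,-0.0013],"delta_rot": [0,0,0]}
  ]
}}

```text
clock: 5.25
position: [0.5549, 0.0288, 0.1693]
ee_rot: [0.0, 0.715, 0.699, 0.0]
contact_force: [-0.2, -0.4, -0.2]
width: -0.0002
gripper_force: 0.5
```

Emit:
{"op": "send_rows", "data": {
  "increments": [
    {"gripper": 1,"linear": [0,0,-0.0013],"delta_rot": [0,0,0]},
    {"gripper": 1,"linear": [0,0,-0.0013],"delta_rot": [0,0,0]}
  ]
}}

```text
clock: 5.45
position: [0.5549, 0.0288, 0.168]
ee_rot: [0.0, 0.715, 0.699, 0.0]
contact_force: [0.2, 0.8, 1.1]
width: -0.0001
gripper_force: 0.5
```

Emit:
{"op": "send_rows", "data": {
  "increments": [
    {"gripper": 1,"linear": [0,0,-0.0013],"delta_rot": [0,0,0]},
    {"gripper": 1,"linear": [0,0,-0.0013],"delta_rot": [0,0,0]}
  ]
}}

```text
clock: 5.65
position: [0.555, 0.0288, 0.1667]
ee_rot: [0.0, 0.715, 0.699, 0.0]
contact_force: [-0.1, -0.1, 0.2]
width: 0.0001
gripper_force: 0.5
```

Emit:
{"op": "send_rows", "data": {
  "increments": [
    {"gripper": 1,"linear": [0,0,-0.0013],"delta_rot": [0,0,0]},
    {"gripper": 1,"linear": [0,0,-0.0013],"delta_rot": [0,0,0]}
  ]
}}

```text
clock: 5.85
position: [0.5549, 0.0288, 0.1654]
ee_rot: [0.0, 0.715, 0.699, 0.0]
contact_force: [-0.7, 0.9, 1.8]
width: -0.0003
gripper_force: 0.5
```

Emit:
{"op": "send_rows", "data": {
  "increments": [
    {"gripper": 1,"linear": [0,0,-0.0013],"delta_rot": [0,0,0]},
    {"gripper": 1,"linear": [0,0,-0.0013],"delta_rot": [0,0,0]}
  ]
}}

```text
clock: 6.05
position: [0.5549, 0.0288, 0.1641]
ee_rot: [0.0, 0.715, 0.699, 0.0]
contact_force: [-0.1, 0.4, 1.5]
width: 0.0001
gripper_force: 0.5
```

Emit:
{"op": "send_rows", "data": {
  "increments": [
    {"gripper": 1,"linear": [0,0,-0.0013],"delta_rot": [0,0,0]},
    {"gripper": 1,"linear": [0,0,-0.0013],"delta_rot": [0,0,0]}
  ]
}}

```text
clock: 6.25
position: [0.5549, 0.0288, 0.1628]
ee_rot: [0.0, 0.715, 0.699, 0.0]
contact_force: [0.3, 0.1, 0.5]
width: -0.0001
gripper_force: 0.5
```

Emit:
{"op": "send_rows", "data": {
  "increments": [
    {"gripper": 1,"linear": [0,0,-0.0013],"delta_rot": [0,0,0]},
    {"gripper": 1,"linear": [0,0,-0.0013],"delta_rot": [0,0,0]}
  ]
}}

```text
clock: 6.45
position: [0.5549, 0.0288, 0.1615]
ee_rot: [0.0, 0.715, 0.699, 0.0]
contact_force: [-0.2, -0.2, 0.3]
width: 0.0001
gripper_force: 0.5
```

Emit:
{"op": "send_rows", "data": {
  "increments": [
    {"gripper": 1,"linear": [0,0,-0.0013],"delta_rot": [0,0,0]},
    {"gripper": 1,"linear": [0,0,-0.0013],"delta_rot": [0,0,0]}
  ]
}}

```text
clock: 6.65
position: [0.5549, 0.0288, 0.1602]
ee_rot: [0.0, 0.715, 0.699, 0.0]
contact_force: [1.2, -0.8, 0.8]
width: 0.0001
gripper_force: 0.5
```

Emit:
{"op": "send_rows", "data": {
  "increments": [
    {"gripper": 1,"linear": [0,0,-0.0013],"delta_rot": [0,0,0]},
    {"gripper": 1,"linear": [0,0,-0.0013],"delta_rot": [0,0,0]}
  ]
}}

```text
clock: 6.85
position: [0.5549, 0.0288, 0.1595]
ee_rot: [0.0, 0.715, 0.699, 0.0]
contact_force: [-1.2, 0.7, 4.1]
width: 0.0003
gripper_force: 2.3
```

Emit:
{"op": "send_rows", "data": {
  "increments": [
    {"gripper": 1,"linear": [0,0,-0.0006],"delta_rot": [0,0,0]},
    {"gripper": 1,"linear": [0,0,-0.0006],"delta_rot": [0,0,0]}
  ]
}}

```text
clock: 7.05
position: [0.5549, 0.0288, 0.1593]
ee_rot: [0.0, 0.715, 0.699, 0.0]
contact_force: [-0.9, 0.8, 6.9]
width: -0.0001
gripper_force: 3.2
```

The nozzle is seated at about 7 N. I'll lift off and go to the start position beside the lever.

Emit:
{"op": "send_rows", "data": {
  "increments": [
    {"gripper": 1,"linear": [0,0,0.02],"delta_rot": [0,0,0]},
    {"gripper": 1,"linear": [0,0,0.055],"delta_rot": [0,0,0]},
    {"gripper": 1,"linear": [-0.038,-0.016,0.055],"delta_rot": [0,0,0]},
    {"gripper": 1,"linear": [-0.076,-0.034,0.055],"delta_rot": [0,0,0]},
    {"gripper": 1,"linear": [-0.114,-0.05,0.045],"delta_rot": [0,0,0]},
    {"gripper": 1,"linear": [-0.114,-0.052,0.0],"delta_rot": [0,0,0]},
    {"gripper": 1,"linear": [-0.114,-0.052,-0.03],"delta_rot": [0,0,0]},
    {"gripper": 1,"linear": [-0.114,-0.052,-0.044],"delta_rot": [0,0,0]}
  ]
}}

```text
clock: 7.85
position: [0.4381, -0.023, 0.112]
ee_rot: [-0.002, 0.715, 0.699, -0.001]
contact_force: [-0.2, -0.1, -0.6]
width: -0.0006
gripper_force: 0.0
```

```bash
python3 - <<'E'
from h import *
np.set_printoptions(precision=3,suppress=True)
s=get_state(); print(s['position'],s['contact_force'])
P=np.array([.509,.0104]); p0=np.array([.441,-.0232])
for th in range(176,70,-5):
    t=np.radians(th);u=np.array([np.cos(t),np.sin(t)]);n=np.array([np.sin(t),-np.cos(t)])
    print(th,P+.068*u-.016*n, P+.068*u-.016*n-p0,t-np.radians(179))
t=grab('top')['pixels'][200:330,270:420]; s=grab('scene')['pixels'][160:270,240:370]
a=cv2.resize(t,(390,338),interpolation=cv2.INTER_CUBIC);b=cv2.resize(s,(390,338),interpolation=cv2.INTER_CUBIC)
cv2.imwrite('pics/p2.png',np.hstack([a,b]))
E
```

```text
[ 0.438 -0.023  0.112] [-0.234 -0.127 -0.623]
176 [ 0.44  -0.001] [-0.001  0.022] -0.05235987755983018
171 [0.439 0.005] [-0.002  0.028] -0.13962634015954656
166 [0.439 0.011] [-0.002  0.035] -0.22689280275926293
161 [0.439 0.017] [-0.002  0.041] -0.3141592653589793
156 [0.44  0.023] [-0.001  0.047] -0.40142572795869613
151 [0.442 0.029] [0.001 0.053] -0.4886921905584125
146 [0.444 0.035] [0.003 0.058] -0.5759586531581289
141 [0.446 0.041] [0.005 0.064] -0.6632251157578453
136 [0.449 0.046] [0.008 0.069] -0.7504915783575616
131 [0.452 0.051] [0.011 0.074] -0.8377580409572785
126 [0.456 0.056] [0.015 0.079] -0.9250245035569948
121 [0.46 0.06] [0.019 0.084] -1.0122909661567112
116 [0.465 0.065] [0.024 0.088] -1.0995574287564276
111 [0.47  0.068] [0.029 0.091] -1.1868238913561442
106 [0.475 0.071] [0.034 0.095] -1.2740903539558608
101 [0.48  0.074] [0.039 0.097] -1.3613568165555772
96 [0.486 0.076] [0.045 0.1  ] -1.4486232791552935
91 [0.492 0.078] [0.051 0.101] -1.5358897417550101
86 [0.498 0.079] [0.057 0.103] -1.6231562043547265
81 [0.504 0.08 ] [0.063 0.103] -1.7104226669544431
76 [0.51 0.08] [0.069 0.103] -1.7976891295541595
71 [0.516 0.08 ] [0.075 0.103] -1.884955592153876
```

View pics/p2.png

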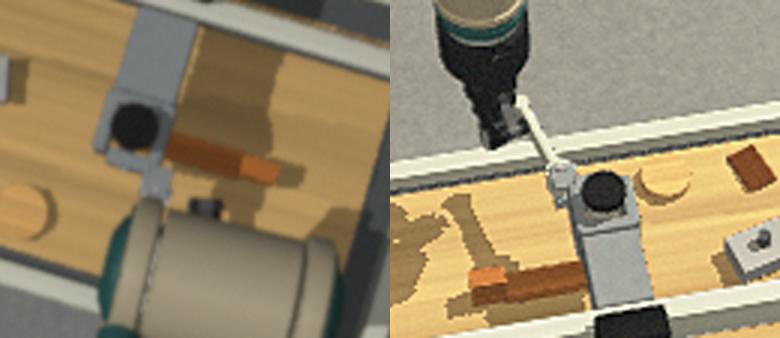

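p2 shows the tube lowered and the closed fingertips at about scene-half (495,135), on the -y side of the lever near its tip (525,105). I'll start the sweep.

Emit:
{"op": "send_rows", "data": {
  "increments": [
    {"gripper": 1,"linear": [-0.001,0.011,0],"delta_rot": [0,0,-0.03]},
    {"gripper": 1,"linear": [-0.001,0.022,0],"delta_rot": [0,0,-0.06]},
    {"gripper": 1,"linear": [-0.002,0.028,0],"delta_rot": [0,0,-0.14]},
    {"gripper": 1,"linear": [-0.002,0.035,0],"delta_rot": [0,0,-0.23]},
    {"gripper": 1,"linear": [-0.002,0.041,0],"delta_rot": [0,0,-0.31]},
    {"gripper": 1,"linear": [-0.001,0.047,0],"delta_rot": [0,0,-0.4]},
    {"gripper": 1,"linear": [0.001,0.053,0],"delta_rot": [0,0,-0.49]}
  ]
}}

```text
clock: 8.65
position: [0.4414, 0.0293, 0.1153]
ee_rot: [0.001, 0.864, 0.504, -0.001]
contact_force: [-2.6, -3.4, 1.3]
width: 0.0
gripper_force: 2.2
```

Emit:
{"op": "send_rows", "data": {
  "increments": [
    {"gripper": 1,"linear": [0.002,0.005,0],"delta_rot": [0,0,-0.09]},
    {"gripper": 1,"linear": [0.004,0.011,0],"delta_rot": [0,0,-0.17]},
    {"gripper": 1,"linear": [0.007,0.016,0],"delta_rot": [0,0,-0.26]},
    {"gripper": 1,"linear": [0.01,0.021,0],"delta_rot": [0,0,-0.35]}
  ]
}}

```text
clock: 9.05
position: [0.4495, 0.0494, 0.1152]
ee_rot: [0.001, 0.938, 0.346, -0.003]
contact_force: [-6.4, -5.7, 4.8]
width: -0.0003
gripper_force: 4.2
```

Emit:
{"op": "send_rows", "data": {
  "increments": [
    {"gripper": 1,"linear": [0.004,0.005,0],"delta_rot": [0,0,-0.09]},
    {"gripper": 1,"linear": [0.008,0.009,0],"delta_rot": [0,0,-0.17]},
    {"gripper": 1,"linear": [0.013,0.013,0],"delta_rot": [0,0,-0.26]},
    {"gripper": 1,"linear": [0.018,0.017,0],"delta_rot": [0,0,-0.35]}
  ]
}}

```text
clock: 9.45
position: [0.4669, 0.0675, 0.1151]
ee_rot: [0.0, 0.984, 0.177, -0.003]
contact_force: [-6.4, -1.5, 4.1]
width: -0.0002
gripper_force: 3.0
```

Emit:
{"op": "send_rows", "data": {
  "increments": [
    {"gripper": 1,"linear": [0.005,0.004,0],"delta_rot": [0,0,-0.09]},
    {"gripper": 1,"linear": [0.01,0.006,0],"delta_rot": [0,0,-0.17]},
    {"gripper": 1,"linear": [0.016,0.009,0],"delta_rot": [0,0,-0.26]},
    {"gripper": 1,"linear": [0.022,0.01,0],"delta_rot": [0,0,-0.35]},
    {"gripper": 1,"linear": [0.026,0.011,0],"delta_rot": [0,0,-0.41]},
    {"gripper": 1,"linear": [0.026,0.011,0],"delta_rot": [0,0,-0.41]}
  ]
}}

```text
clock: 10.05
position: [0.4972, 0.079, 0.1154]
ee_rot: [0.0, 1.0, -0.026, 0.001]
contact_force: [-1.1, 0.7, -0.3]
width: -0.0001
gripper_force: 0.0
```

Emit:
{"op": "send_rows", "data": {
  "increments": [
    {"gripper": 1,"linear": [-0.03,0.008,0],"delta_rot": [0,0,0]},
    {"gripper": 1,"linear": [-0.06,0.016,0.03],"delta_rot": [0,0,0]},
    {"gripper": 1,"linear": [-0.09,0.02,0.07],"delta_rot": [0,0,0.1]},
    {"gripper": 1,"linear": [-0.12,-0.01,0.1],"delta_rot": [0,0,0.24]},
    {"gripper": 1,"linear": [-0.13,-0.05,0.1],"delta_rot": [0,0,0.38]},
    {"gripper": 0,"linear": [-0.13,-0.09,0.1],"delta_rot": [0,0,0.52]},
    {"gripper": -0.4,"linear": [-0.13,-0.14,0.1],"delta_rot": [0,0,0.66]},
    {"gripper": -0.4,"linear": [-0.12,-0.18,0.1],"delta_rot": [0,0,0.8]}
  ]
}}

```text
clock: 10.85
position: [0.3723, -0.0822, 0.2154]
ee_rot: [0.0, 0.943, 0.332, 0.001]
contact_force: [1.8, -0.0, 0.1]
width: 0.043
gripper_force: 0.0
```

```bash
python3 - <<'E'
from h import *
s=get_state(); print(s['position'],s['ee_rot'])
t=grab('top')['pixels'][190:320,260:410]; s=grab('scene')['pixels'][160:270,240:370]
a=cv2.resize(t,(390,338),interpolation=cv2.INTER_CUBIC);b=cv2.resize(s,(390,338),interpolation=cv2.INTER_CUBIC)
cv2.imwrite('pics/p3.png',np.hstack([a,b]))
E
```

```text
[ 0.37230652 -0.0821915   0.21542372] [4.55307964e-04 9.43447373e-01 3.31521460e-01 6.06350185e-04]
```

View pics/p3.png

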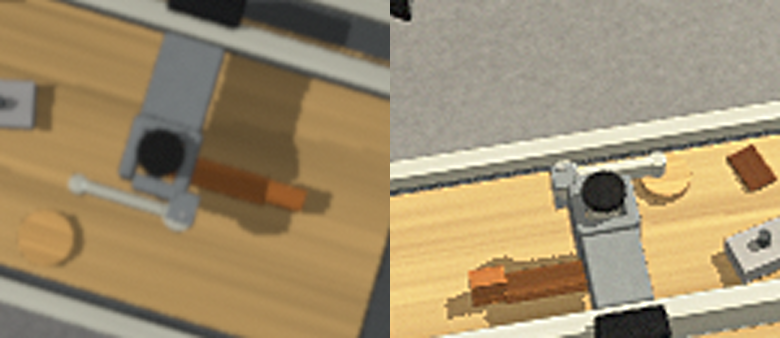

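p3 shows the lever lying closed, parallel to the gantry, from about (75,183) to (180,212) in the top half. The gauge is unmoved with its handle at (284,195). I'll go above the handle.

Emit:
{"op": "send_rows", "data": {
  "increments": [
    {"gripper": -0.4,"linear": [0.04,0.004,0],"delta_rot": [0,0,0.14]},
    {"gripper": -0.4,"linear": [0.08,0.008,0],"delta_rot": [0,0,0.28]},
    {"gripper": -0.4,"linear": [0.12,0.01,-0.01],"delta_rot": [0,0,0.42]},
    {"gripper": -0.4,"linear": [0.152,0.012,-0.04],"delta_rot": [0,0,0.56]},
    {"gripper": -0.4,"linear": [0.152,0.012,-0.08],"delta_rot": [0,0,0.62]},
    {"gripper": -0.4,"linear": [0.152,0.012,-0.12],"delta_rot": [0,0,0.62]},
    {"gripper": -0.4,"linear": [0.152,0.012,-0.13],"delta_rot": [0,0,0.62]},
    {"gripper": -0.4,"linear": [0.152,0.012,-0.13],"delta_rot": [0,0,0.62]}
  ]
}}

```text
clock: 11.75
position: [0.5242, -0.0685, 0.0835]
ee_rot: [-0.001, 0.799, 0.601, -0.001]
contact_force: [0.2, -0.0, 0.2]
width: 0.0599
gripper_force: 0.0
```

```bash
python3 - <<'E'
from h import *
s=get_state(); print(s['position'],s['ee_rot'],s['width'])
t=grab('top')['pixels'][200:330,290:440]; s=grab('scene')['pixels'][180:290,230:360]
a=cv2.resize(t,(390,338),interpolation=cv2.INTER_CUBIC);b=cv2.resize(s,(390,338),interpolation=cv2.INTER_CUBIC)
cv2.imwrite('pics/p4.png',np.hstack([a,b]))
E
```

```text
[ 0.52415867 -0.06846292  0.08350106] [-0.00146115  0.79931162  0.60091399 -0.00108857] 0.05989849929683952
```

View pics/p4.png

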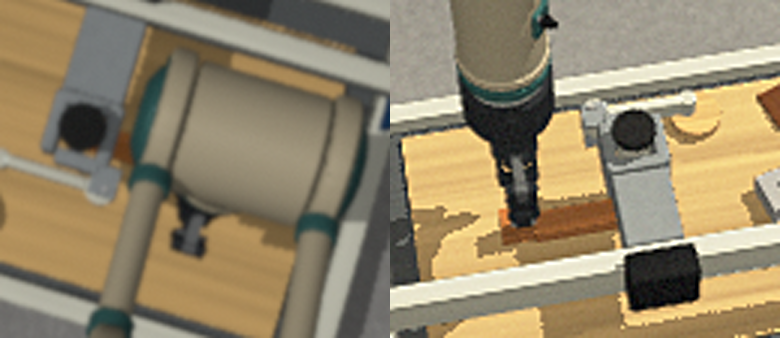

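p4 shows the fingers above the handle block, at scene-half (520,218). I'll make a small shift and descend.

Emit:
{"op": "send_rows", "data": {
  "increments": [
    {"gripper": -0.4,"linear": [0.0035,-0.006,-0.01],"delta_rot": [0,0,0.01]},
    {"gripper": -0.4,"linear": [0.0035,-0.006,-0.02],"delta_rot": [0,0,0.01]},
    {"gripper": -0.4,"linear": [0.0035,-0.006,-0.03],"delta_rot": [0,0,0.01]},
    {"gripper": -0.4,"linear": [0.0035,-0.006,-0.036],"delta_rot": [0,0,0.01]},
    {"gripper": -0.4,"linear": [0.0035,-0.006,-0.042],"delta_rot": [0,0,0.01]},
    {"gripper": -0.4,"linear": [0.0035,-0.006,-0.042],"delta_rot": [0,0,0.01]}
  ]
}}

```text
clock: 12.45
position: [0.528, -0.0751, 0.0414]
ee_rot: [-0.001, 0.796, 0.605, -0.001]
contact_force: [-0.4, -0.7, 0.2]
width: 0.0599
gripper_force: 0.0
```

Emit:
{"op": "send_rows", "data": {
  "increments": [
    {"gripper": 1,"linear": [0,0,0],"delta_rot": [0,0,0]},
    {"gripper": 1,"linear": [0,0,0],"delta_rot": [0,0,0]},
    {"gripper": 1,"linear": [0,0,0],"delta_rot": [0,0,0]},
    {"gripper": 1,"linear": [0,0,0],"delta_rot": [0,0,0]},
    {"gripper": 1,"linear": [0,0,0],"delta_rot": [0,0,0]},
    {"gripper": 1,"linear": [0,0,0],"delta_rot": [0,0,0]},
    {"gripper": 1,"linear": [0,0,0],"delta_rot": [0,0,0]},
    {"gripper": 1,"linear": [0,0,0],"delta_rot": [0,0,0]}
  ],
  "newtons": 30
}}

```text
clock: 13.25
position: [0.5288, -0.0753, 0.0429]
ee_rot: [0.0, 0.796, 0.605, 0.0]
contact_force: [-1.9, -1.0, 6.3]
width: 0.0174
gripper_force: 30.4
```

Emit:
{"op": "send_rows", "data": {
  "increments": [
    {"gripper": 1,"linear": [0,0,0.001],"delta_rot": [0,0,0]},
    {"gripper": 1,"linear": [-0.0008,-0.0029,0.001],"delta_rot": [0,0,0]},
    {"gripper": 1,"linear": [-0.0016,-0.0058,0.001],"delta_rot": [0,0,0]},
    {"gripper": 1,"linear": [-0.0024,-0.0087,0.001],"delta_rot": [0,0,0]}
  ]
}}

```text
clock: 13.65
position: [0.5267, -0.0817, 0.043]
ee_rot: [-0.002, 0.797, 0.604, 0.002]
contact_force: [0.4, 8.1, -0.4]
width: 0.0171
gripper_force: 29.3
```

Emit:
{"op": "send_rows", "data": {
  "increments": [
    {"gripper": 1,"linear": [-0.0016,-0.0058,0],"delta_rot": [0,0,0]},
    {"gripper": 1,"linear": [-0.0032,-0.0116,0],"delta_rot": [0,0,0]},
    {"gripper": 1,"linear": [-0.005,-0.018,0],"delta_rot": [0,0,0]},
    {"gripper": 1,"linear": [-0.007,-0.025,0],"delta_rot": [0,0,0]},
    {"gripper": 1,"linear": [-0.009,-0.032,0],"delta_rot": [0,0,0]},
    {"gripper": 1,"linear": [-0.0106,-0.038,0],"delta_rot": [0,0,0]},
    {"gripper": 1,"linear": [-0.0122,-0.044,0],"delta_rot": [0,0,0]},
    {"gripper": 1,"linear": [-0.0122,-0.044,0],"delta_rot": [0,0,0]}
  ]
}}

```text
clock: 14.45
position: [0.5141, -0.1289, 0.0435]
ee_rot: [0.0, 0.797, 0.604, -0.0]
contact_force: [-0.2, -0.8, -0.8]
width: 0.0171
gripper_force: 29.3
```

Emit:
{"op": "send_rows", "data": {
  "increments": [
    {"gripper": 1,"linear": [0,0,-0.001],"delta_rot": [0,0,0]},
    {"gripper": 0.3,"linear": [0,0,-0.001],"delta_rot": [0,0,0]},
    {"gripper": 0,"linear": [0,0,-0.001],"delta_rot": [0,0,0]},
    {"gripper": -0.2,"linear": [0,0,-0.001],"delta_rot": [0,0,0]},
    {"gripper": -0.2,"linear": [0,0,0.01],"delta_rot": [0,0,0]},
    {"gripper": -0.2,"linear": [0,0,0.04],"delta_rot": [0,0,0]},
    {"gripper": -0.2,"linear": [0,0,0.09],"delta_rot": [0,0,0]},
    {"gripper": -0.2,"linear": [0,0,0.14],"delta_rot": [0,0,0]}
  ]
}}

```text
clock: 15.25
position: [0.5137, -0.1276, 0.1852]
ee_rot: [-0.001, 0.796, 0.605, -0.0]
contact_force: [1.1, -0.4, 0.7]
width: 0.0511
gripper_force: 0.0
```

Emit:
{"op": "send_rows", "data": {
  "increments": [
    {"gripper": -0.2,"linear": [-0.02,-0.04,0.02],"delta_rot": [0,0,0]},
    {"gripper": -0.2,"linear": [-0.04,-0.08,0.02],"delta_rot": [0,0,0]},
    {"gripper": -0.2,"linear": [-0.06,-0.12,0.02],"delta_rot": [0,0,0]},
    {"gripper": -0.2,"linear": [-0.08,-0.16,0.02],"delta_rot": [0,0,0]},
    {"gripper": -0.2,"linear": [-0.1,-0.2,0.02],"delta_rot": [0,0,0]},
    {"gripper": -0.2,"linear": [-0.1,-0.2,0.02],"delta_rot": [0,0,0]}
  ]
}}

```text
clock: 15.85
position: [0.4122, -0.3329, 0.2043]
ee_rot: [0.001, 0.798, 0.602, -0.001]
contact_force: [0.4, 1.6, -0.3]
width: 0.0516
gripper_force: 0.0
```

```bash
python3 - <<'E'
from h import *
s=get_state(); print(s['position'],s['contact_force'],s['width'])
t=grab('top')['pixels'][190:335,245:415]; s=grab('scene')['pixels'][160:290,220:370]
a=cv2.resize(t,(396,338),interpolation=cv2.INTER_CUBIC);b=cv2.resize(s,(390,338),interpolation=cv2.INTER_CUBIC)
cv2.imwrite('pics/p5.png',np.hstack([a,b]))
E
```

```text
[ 0.41219716 -0.33285247  0.20429762] [ 0.44306068  1.58119981 -0.28902262] 0.051550164134355016
```

View pics/p5.png

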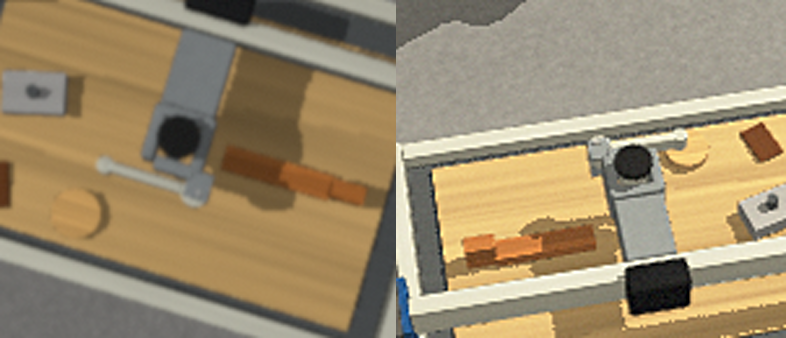

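The gauge lies flat on the blank with its nose at top-half (225,160), well clear of the nozzle and housing. The lever is closed, and the weight, disc and tag haven't moved. Handing the job in.

```bash
python3 -c "
from h import *
print(sign_off())"
```

```text
the job is handed in; nothing more can be done
None
```

The job is handed in at about 16 s of the 69 s allowed: the nozzle was set on the gauge at about 7 N, the cam lever is closed, and the gauge is drawn out about 55 mm and lies flat on the blank, clear of the nozzle. The judge's result was not shown.

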